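Fit the gauge head and blank off the open tee

TASK

Make up the two open vacuum joints ready for clamping: the gauge head, kept upright, goes on the small vessel and the large blank flange closes the top of the tee. Each joint needs the centring ring of its own size laid in the port first, and everything must sit down flat and square on its seal. Leave the smallest ring and the small blank lying where they are.

Things in the scene. Friction and masses are not known exactly. Their poses are not given: they have to be found in the camera images.
- vessel: Round stainless vessel, 80 mm diameter, fixed; hose barb along its +x, 34 mm high, to 75 mm from the axis. Origin: on its upright axis, underside. On top, on that axis, its open port: a 40 mm flange facing up, sealing face 86 mm above the origin, with a round recess 26.5 mm wide (28.5 mm at the chamfered mouth), 5.4 mm deep.
- tee: Stainless tee, upright 45 mm tube on a square foot plate (86 x 86 x 10 mm), fixed; side branch along its +x, closed by a clamp, to 48 mm from the axis, up to 80 mm high. Origin: on the upright axis, underside. On top, on that axis, its open port: a 55 mm flange facing up, sealing face 96 mm above the origin, with a recess 41.5 mm wide (43.5 mm at the chamfered mouth), 5.4 mm deep.
- ring_25: Middle-sized centring ring, lying flat, 20 g: aluminium sleeve 24 mm outside, tapering to 21 mm at both ends, 10 mm high, filled by a grey filter disc, with a black O-ring (40 mm outside, from 2.5 to 7.5 mm height). Origin: centre of its underside; z its axis. Fits vessel and gauge head: an end enters the recess until the O-ring lies on the flange, origin then 2.5 mm below the sealing face.
- ring_40: Largest centring ring, lying flat, 35 g: aluminium sleeve 39 mm outside, tapering to 36 mm at both ends, 10 mm high, filled by a grey filter disc, with a black O-ring (55 mm outside, from 2.5 to 7.5 mm height). Origin: centre of its underside; z its axis. Fits tee and large blank; seated in the port, its origin is 2.5 mm below the sealing face.
- ring_16: Smallest centring ring, a spare that stays where it lies: same form, 30 mm outside, 10 mm high. Origin: centre of its underside.
- gauge: Gauge head, 0.22 kg, standing on its 40 mm flange, 95 mm high: 29 mm tube, then a grey square housing 42 x 42 mm from 32 to 88 mm height, sides along its x and y; round socket on top. Origin: centre of its underside; z up. A recess below (26.5 mm wide, 4.6 mm deep) takes the upper end of the middle ring; seated on the O-ring, its origin is 5 mm above the vessel's sealing face.
- blank_40: Large blank flange: stainless disc, 55 mm diameter, 9 mm high (straight rim to 6 mm, bevelled above), 0.15 kg, lying recess down. Origin: centre of its underside; z up. The recess (41.5 mm wide, 3.5 mm deep) takes the upper end of the largest ring; seated on the O-ring, its origin is 5 mm above the tee's sealing face.
- blank_25: Small blank flange, a spare that stays where it lies: metal disc 40 mm diameter, 8 mm high. Origin: centre of its underside.

How it is judged:
By the outcome, as a careful person would: the job done as asked, in the order asked, and still so for the second after the job is handed in, with the robot touching nothing.
It also fails if it takes over 99 s, if anything falls off the work surface, if the arm or the gripper's body presses on something with over 40 N, if the wrist force passes 120 N, or if a joint passes its speed limit or range.

ROBOT

A 7-joint arm with a two-finger parallel gripper is mounted at the origin on a cart in front of the work surface, level with it; the furniture and walls round the work are solid. World frame = base frame: x ahead of the robot, y to its left, z up, the work surface at z = 0. Lengths are in mm, angles in rad, forces in N, time in s.
With the tool pointing down it reaches from about 425 to 925 mm from the base axis. Payload 6.8 kg.
Tool frame: the origin (TCP) lies on the centre line of the jaws, within the pads' length; the fingertips stand 11 mm ahead of it and the grasp point (between the pads) lies 8 mm behind it; z points along the fingers, y is the line along which they close (so a half turn about z gives the same grasp; the last joint's range is limited). The gripper opens to 85 mm and grips with 20 to 120 N. Pads are 22 mm wide; open, the fingers measure 114 mm over their backs; the gripper's body (76 mm by 85 mm) begins 54 mm behind the grasp point. The pads swing forward as they close: fully open they stand 13 mm farther back than shut.
Start: joints at [1.151, 0.477, 0.022, 1.555, -0.011, 1.109, -0.083], TCP at [207.08, -642.468, 242.308] pointing down, gripper open.
Joint ranges: [-2.96, 2.96], [-0.34, 2.1], [-1.41, 1.46], [0.24, 2.44], [-1.37, 4.51], [0.17, 1.92], [-2.96, 2.96]. Speed limits (rad/s): [2.39, 2.39, 3.14, 3.14, 3.14, 3.14, 3.14].

INTERFACE

Orientations are given as [roll, pitch, yaw] about the fixed x, y, z axes, in that order (R = Rz(yaw) Ry(pitch) Rx(roll)).
In Python, from plant import r, cams, finder gives the robot as it stands.
- The arm moves only by the tool carry_out, never from a script. Its arguments are lists of equal length, an entry for each row: "gripper": the closure, from 0 (fully open) to 1 (shut); "xyz": the shift along the tool's x, y, z scaled (see below), a list of three; "spin": the turn about the tool's z scaled (see below). A call has 1 to 8 rows; each row is the pose to reach, as a shift and turn from the pose commanded when the call began, along the tool's axes at that moment; what a row does not reach only later rows make up. The controller multiplies each number of a shift by 0.4 m and each number of a turn by 45 degrees. A row lasts 1/10 s, in which the tool goes at most 50 mm and 8.59 degrees, less where a joint would pass 70% of its speed; a pose out of reach is approached as far as the arm can. A call with a number of a shift or a turn outside -1 to 1 is refused whole. A call with a gripper value outside its range is refused whole. The fingers move at their own pace and stop on an object; "newtons" is the grip in N (left out, the last holds). Time passes only in rows, so rows that repeat a pose let the fingers close. It gives the time, the measured TCP pose, the force, the opening and the grip force at its end, in the units of the state.
- r.read_state(): the state, without advancing time (a new reading comes with each control period).
- cams.camera(name): name is "side" or "top" or "wrist"; returns a dict with "frame" (400x640x3 uint8, red, green, blue), "z_map" (400x640 float32, mm along the optical axis (not along the pixel's ray), 0 where there is no reading), "vfov" (degrees; the focal length in pixels is half the picture's height over the tangent of half this angle, whatever the lens; pixels are square), "cx", "cy" (the principal point, pixels), "world_from_camera" (4x4, takes a point from camera to world coordinates); the wrist camera has in their place "mount" (4x4, takes a point from camera to tool coordinates, whose origin is the TCP and whose axes are the flange's). Camera axes: x right, y down, z forward; pixel columns grow to the right and rows downward; lengths in mm; the calibration is good to about 2 mm. A picture is of the moment at which its call begins: read the wrist's pose just before it.
- r.finish_job(): hands the job in; it is judged then, once.
Trained networks look in a picture, given as the dict that the camera call returned (one of the last four; its "shot" number tells which), for a name from the list of things; names that differ only in an ending like _2 or _b are one class to them, and where a whole thing is asked for, a point or a joint stands for the part that bears it (a point fixed in the world has none). Each returns a list of dicts, best first, with "confidence" (0 to 1); they miss things now and then, are a little off and sometimes report something else, mostly with a low value. They report only what shows in the picture. A call takes as long as a camera call.
- finder.find_in(picture, thing): "at" ([x, y, z] in mm, in the coordinates of the camera as it stood for that picture, good to about 4 mm: the middle of the surface that is visible of it).
The state is a dict: "t": time; "joint_pos": joint angles; "joint_vel": joint speeds; "tau": joint torques, N m; "tcp_pos": TCP position; "tool_rot": TCP orientation; "ft_force": force on the tool from outside, world axes, zero at the start; "ft_torque": the same for the moment, N m; "grip_width": opening from 0.0 (shut) to 1.0 (fully open); "grasp_force": force on a finger pad.
Only numpy, scipy, OpenCV 4.12 (cv2) and the standard library are available. Lean on these libraries where they do the work, as an engineer would, in place of code of your own. Each camera call takes 0.05 s, during which the arm holds its last target. There are 200 camera calls.

## Working session

There is one attempt and no reset: what is moved stays moved. The work goes in short steps, Python scripts to look and compute and a tool call to move; the robot and the scene stay as the last step left them, time stands still between calls to the robot, and variables do not carry over. Pictures are saved under pics/ and viewed, at most 14 in all, crops included, and the job is handed in when it is done.

Besides the shell and the picture viewer there is one more tool, called after ">>>" as name(argument=value, ...) on one line, values as JSON. carry_out: Moves the arm, as the interface text tells. Shifts and turns lie within -1 to 1; 1 stands for 0.4 m of shift or 45 degrees of turn. Its arguments: {"type":"object","properties":{"gripper":{"type":"array"},"xyz":{"type":"array"},"spin":{"type":"array"},"newtons":{"type":"number"}},"required":["gripper","xyz","spin"]}

```bash
ls; mkdir -p pics; cat > h.py <<'E'
import numpy as np, cv2
from plant import r,cams,finder
from scipy.spatial.transform import Rotation as R
def tool():
    s=r.read_state(); T=np.eye(4); T[:3,:3]=R.from_euler('xyz',s['tool_rot']).as_matrix(); T[:3,3]=s['tcp_pos']; return s,T
def shot(name):
    s,T=tool(); p=cams.camera(name)
    W=p['world_from_camera'] if 'world_from_camera' in p else T@np.array(p['mount'])
    return p,np.array(W)
def cloud(p,W):
    z=p['z_map']; f=200/np.tan(np.radians(p['vfov']/2)); v,u=np.mgrid[:400,:640]
    P=np.stack([(u-p['cx'])/f*z,(v-p['cy'])/f*z,z],-1)@W[:3,:3].T+W[:3,3]; P[z==0]=np.nan; return P
def save(p,n): cv2.imwrite('pics/'+n+'.png',p['frame'][:,:,::-1])
N=['vessel','tee','ring_25','ring_40','ring_16','gauge','blank_40','blank_25']
def find(p,W,names=N,k=2):
    for n in names:
        for d in finder.find_in(p,n)[:k]:
            print(n,round(d['confidence'],2),np.round(W[:3,:3]@d['at']+W[:3,3],1))
E
python3 - <<'E'
from h import *
s,T=tool(); print(s)
for c in ['top','side']:
    p,W=shot(c); save(p,c+'0'); print(c,np.round(W,3).tolist(),p['vfov'],p['cx'],p['cy']); find(p,W)
E
```

```text
pics
{'t': 0.0, 'joint_pos': array([ 1.15089624,  0.47777991,  0.02231749,  1.55648828, -0.01151261,
        1.10931034, -0.08307624]), 'joint_vel': array([-0.00142378, -0.00026051, -0.00097441, -0.00111041, -0.00180521,
        0.00067672,  0.00012577]), 'tau': array([ 8.35604369e-04, -5.96443033e+01,  1.60826359e+00, -2.81200451e+01,
        1.24420857e-02,  9.44914296e-03,  3.13648661e-05]), 'tcp_pos': array([ 206.8903446 , -641.88616495,  241.32325936]), 'tool_rot': array([-3.13973805e+00,  1.16692242e-04,  3.11859306e-01]), 'ft_force': array([ 0.26192552, -0.03125673,  0.7858912 ]), 'ft_torque': array([0.0335664 , 0.07070091, 0.0450901 ]), 'grasp_force': 0.0, 'grip_width': 0.9994168522257738}
top [[0.118, -0.972, 0.201, 284.059], [-0.993, -0.115, 0.027, -2.48], [-0.003, -0.203, -0.979, 1216.614], [0.0, 0.0, 0.0, 1.0]] 46.90599129765077 315.67945139585464 199.37041838002133
vessel 0.58 [577.5 141.2  59.8]
tee 0.55 [ 556.2 -163.4   13.9]
ring_25 0.74 [429.2  34.    7.9]
ring_25 0.46 [ 547.4 -295.7    6. ]
ring_40 0.74 [429.2  34.    7.9]
ring_40 0.46 [ 547.4 -295.7    6. ]
ring_16
[... 220 characters left out ...]
22.7   9.4]
side [[0.974, -0.131, 0.184, 342.03], [-0.226, -0.546, 0.807, -711.995], [-0.005, -0.828, -0.561, 573.904], [0.0, 0.0, 0.0, 1.0]] 50.44011482488334 320.3357168240441 200.25803252685785
vessel 0.88 [580.8 122.5  53. ]
vessel 0.45 [ 450.5 -176.4   64.4]
tee 0.72 [ 565.3 -185.8   36.1]
ring_25 0.68 [ 548.8 -296.9    8.7]
ring_25 0.6 [433.1  27.1   6.5]
ring_40 0.68 [ 548.8 -296.9    8.7]
ring_40 0.6 [433.1  27.1   6.5]
ring_16 0.68 [ 548.8 -296.9    8.7]
ring_16 0.6 [433.1  27.1   6.5]
gauge 0.75 [ 448.5 -176.8   66.1]
gauge 0.49 [431.8 215.4   8.2]
blank_40 0.77 [429.6 214.4   7.2]
blank_40 0.56 [612.9  18.7  12.6]
blank_25 0.77 [429.6 214.4   7.2]
blank_25 0.56 [612.9  18.7  12.6]
```

View pics/top0.png

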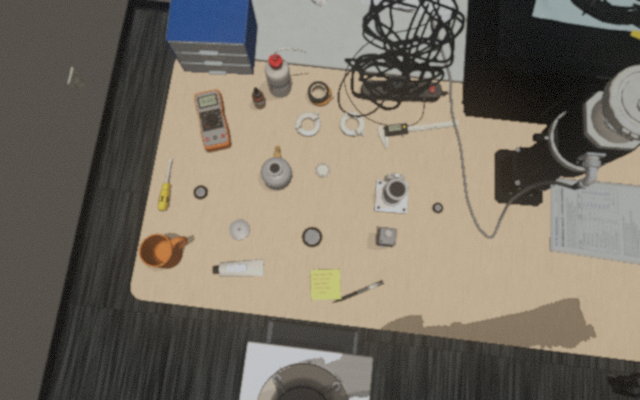

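View pics/side0.png

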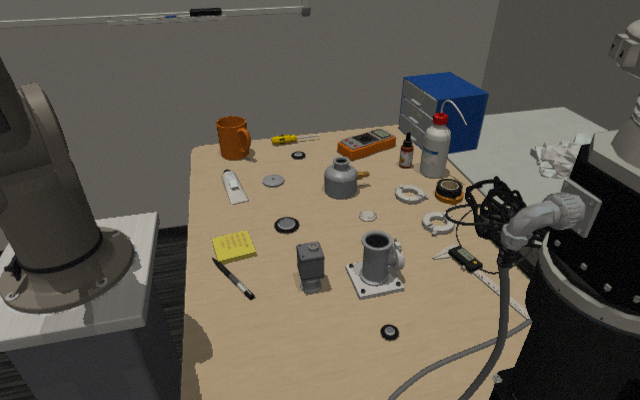

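The top view shows the large ring at (312,236) and two small rings at (200,192) and (437,208). The blanks are at (240,229), large, and (322,170), small. The gauge is at (386,236), the vessel at (276,172) and the tee at (391,193). Next I measure sizes.

```bash
python3 - <<'E'
from h import *
p,W=shot('top'); P=cloud(p,W); g=p['frame'].max(2)
for n,(u,v) in dict(r40=(312,236),rA=(200,192),rB=(437,208)).items():
    m=np.zeros_like(g); m[v-14:v+15,u-14:u+15]=1
    b=((g<90)&(m>0)).astype(np.uint8); c,_=cv2.findContours(b,0,2); c=max(c,key=cv2.contourArea)
    (x,y),rad=cv2.minEnclosingCircle(c); q=P[int(round(y)),int(round(x))]
    f=200/np.tan(np.radians(p['vfov']/2)); print(n,x,y,'diam',2*rad*p['z_map'][v,u]/f, np.sqrt(cv2.contourArea(c)*4/np.pi)*p['z_map'][v,u]/f,q)
for n,(u,v) in dict(b40=(240,229),b25=(322,170),vessel=(276,169),tee=(396,187),gauge=(386,236)).items():
    w=P[v-22:v+23,u-22:u+23].reshape(-1,3); w=w[np.isfinite(w[:,2])]; zt=np.percentile(w[:,2],99)
    s=w[(w[:,2]>zt-5)&(w[:,2]>4)]; print(n,zt,len(s),(s.min(0)+s.max(0))/2,np.ptp(s,axis=0))
E
```

```text
r40 311.5 240.5 diam 39.621914444067926 3.642303700594975 [422.88557969  26.89255835  10.15417184]
rA 200.5 192.0 diam 33.60586294331183 9.806363554921118 [515.52468487 340.65903804  10.78228966]
rB 434.5 207.5 diam 13.587330066225375 3.6824013631463064 [ 546.83748331 -286.10890962    6.25659704]
b40 11.978193147035608 234 [419.50403427 204.36346472  11.11624588] [71.7568493  89.76398789  8.26243918]
b25 10.394141393225627 152 [617.23912758  25.33427487   9.90536779] [132.44686516 125.88365454   8.99452267]
vessel 87.80665318998322 121 [585.01895675 143.11355404  87.3330801 ] [39.09126447 37.35117957  8.98591013]
tee 98.44123420632978 182 [ 564.66296    -168.98886828   97.40843606] [52.93346216 53.23590576  7.90236847]
gauge 93.36262601495218 142 [ 446.22223174 -156.80470344   94.01186187] [39.50630218 38.60079022 11.29250509]
```

```bash
python3 - <<'E'
from h import *
p,W=shot('top'); P=cloud(p,W); F=p['frame'][:,:,::-1]
ims=[]
for (u,v) in [(200,192),(437,208),(312,236)]:
    ims.append(cv2.resize(F[v-16:v+16,u-16:u+16],(250,250),interpolation=cv2.INTER_NEAREST))
    g=F.min(2).astype(float)[v-16:v+16,u-16:u+16]; bg=np.median(g)
    b=(g<0.62*bg).astype(np.uint8); n,l,st,ce=cv2.connectedComponentsWithStats(b); k=1+np.argmax(st[1:,4]); print(bg,st[k],ce[k]+[u-16,v-16])
cv2.imwrite('pics/rings.png',np.hstack(ims)); p,W=shot('wrist'); print(np.round(p['mount'],2).tolist(),p['vfov'])
E
```

```text
146.0 [10 10 14 13 77] [200.51948052 192.07792208]
146.0 [11 11 11 10 46] [436.73913043 207.76086957]
145.0 [  6   7  20  20 112] [311.45535714 236.88392857]
[[0.0, -0.96, -0.28, 70.06], [1.0, 0.0, 0.0, -0.67], [0.0, -0.28, 0.96, -131.08], [0.0, 0.0, 0.0, 1.0]] 62.140635614010414
```

View pics/rings.png

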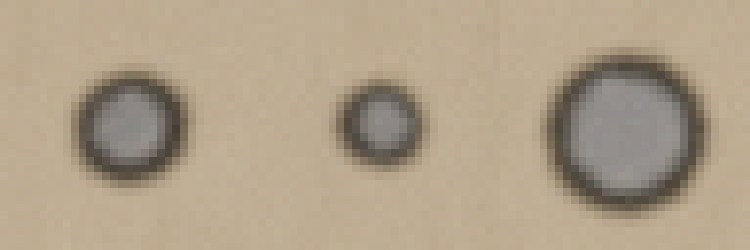

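Ring outer widths in pixels are 14, 11 and 20. So ring_25 is at about (516,341), ring_16 at about (547,-296) and ring_40 at about (431,31). I head over to ring_25 first.

>>> carry_out(gripper=[0, 0, 0, 0, 0, 0, 0, 0], xyz=[[0.9, -0.7, 0], [0.9, -0.7, 0], [0.9, -0.7, 0], [0.9, -0.7, 0], [0.9, -0.7, 0], [0.9, -0.7, 0], [0.9, -0.7, 0], [0.9, -0.7, 0]], spin=[0, 0, 0, 0, 0, 0, 0, 0], newtons=30)

```text
t: 1.85
tcp_pos: [433.2, -310.2, 242.7]
tool_rot: [3.141, -0.0, 0.312]
ft_force: [-0.0, -0.9, -0.1]
grip_width: 0.994
grasp_force: 0.0
```

```bash
cat >> h.py <<'E'
def go(x,y,z,yaw=None):
    s,T=tool(); d=T[:3,:3].T@(np.array([x,y,z])-T[:3,3]); y0=s['tool_rot'][2]
    dy=0 if yaw is None else (yaw-y0+np.pi/2)%np.pi-np.pi/2
    print('t',round(s['t'],2),'tcp',np.round(s['tcp_pos'],1),'rot',np.round(s['tool_rot'],3),'j',np.round(s['joint_pos'],2),'F',np.round(s['ft_force'],1),'w',round(s['grip_width'],3),round(s['grasp_force'],1))
    print('xyz',np.round(d/400,4),'spin',round(-dy/(np.pi/4),3),'rows',np.ceil(max(np.linalg.norm(d)/50,abs(np.degrees(dy))/8.59)))
E
python3 -c "
from h import *
go(480,0,240)"
```

```text
t 1.85 tcp [ 433.2 -310.2  242.7] rot [ 3.141 -0.     0.312] j [ 0.63  0.25 -0.15  1.89  0.04  1.01 -0.8 ] F [-0.  -0.9 -0.1] w 0.994 0.0
xyz [ 0.3492 -0.7022  0.0064] spin 0.0 rows 7.0
```

>>> carry_out(gripper=[0.3, 0.3, 0.3, 0.3, 0.3, 0.3, 0.3, 0.3], xyz=[[0.35, -0.7, 0], [0.35, -0.7, 0], [0.35, -0.7, 0], [0.35, -0.7, 0], [0.35, -0.7, 0], [0.35, -0.7, 0], [0.35, -0.7, 0], [0.35, -0.7, 0]], spin=[0, 0, 0, 0, 0, 0, 0, 0])

```text
t: 2.65
tcp_pos: [479.9, 0.2, 242.6]
tool_rot: [-3.141, -0.001, 0.317]
ft_force: [-0.3, -0.5, -0.3]
grip_width: 0.698
grasp_force: 0.0
```

```bash
python3 -c "
from h import *
go(516,341,160)"
```

```text
t 2.65 tcp [4.799e+02 2.000e-01 2.426e+02] rot [-3.141e+00 -1.000e-03  3.170e-01] j [ 0.21  0.18 -0.38  1.99  0.08  0.99 -1.46] F [-0.3 -0.5 -0.3] w 0.698 0.0
xyz [ 0.351  -0.7815  0.2071] spin 0.0 rows 8.0
```

>>> carry_out(gripper=[0.3, 0.3, 0.3, 0.3, 0.3, 0.3, 0.3, 0.3], xyz=[[0.35, -0.78, 0.2], [0.35, -0.78, 0.2], [0.35, -0.78, 0.2], [0.35, -0.78, 0.2], [0.35, -0.78, 0.2], [0.35, -0.78, 0.2], [0.35, -0.78, 0.2], [0.35, -0.78, 0.2]], spin=[0, 0, 0, 0, 0, 0, 0, 0])

```text
t: 3.45
tcp_pos: [516.1, 342.8, 160.6]
tool_rot: [-3.138, 0.001, 0.318]
ft_force: [0.1, -0.4, 0.4]
grip_width: 0.702
grasp_force: 0.0
```

```bash
python3 -c "
from h import *
p,W=shot('wrist'); save(p,'w1'); find(p,W,['ring_25']); go(516,341,60)"
```

```text
ring_25 0.94 [441.4  30.6   6.8]
ring_25 0.59 [518.6 342.4   5.3]
t 3.55 tcp [517.7 336.7 161.3] rot [3.14e+00 1.00e-03 3.12e-01] j [-0.34  0.51 -0.46  1.75  0.27  0.95 -2.16] F [-0.1  0.6  0.1] w 0.706 0.0
xyz [-2.000e-04 -1.190e-02  2.531e-01] spin 0.0 rows 3.0
```

View pics/w1.png

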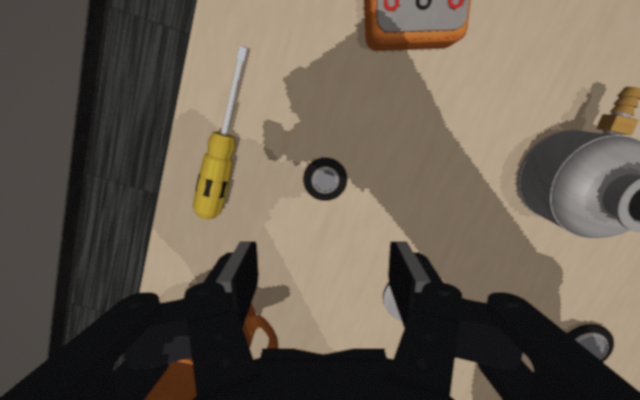

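The picture shows the ring at pixel (325,179), with free space around it between the jaws. Next I fit its circle.

```bash
cat >> h.py <<'E'
def ray(p,W,uv,h):
    f=200/np.tan(np.radians(p['vfov']/2)); uv=np.atleast_2d(uv).astype(float)
    d=np.c_[(uv-[p['cx'],p['cy']])/f,np.ones(len(uv))]@W[:3,:3].T
    return W[:3,3]+d*((h-W[2,3])/d[:,2])[:,None]
def dark(p,W,u,v,h,win=45,thr=60):
    g=p['frame'].max(2); m=np.zeros_like(g); m[max(v-win,0):v+win,max(u-win,0):u+win]=1
    c,_=cv2.findContours(((g<thr)&(m>0)).astype(np.uint8),0,1); c=max(c,key=cv2.contourArea)[:,0]
    q=ray(p,W,c,h)[:,:2].astype(np.float32); (x,y),rad=cv2.minEnclosingCircle(q); print('circle',np.round([x,y],1),'diam',round(2*rad,1)); return x,y
E
python3 -c "
from h import *
for i in range(2):
    p,W=shot('wrist'); x,y=dark(p,W,325,179,5)
go(x,y,60)"
```

```text
circle [517.5 343. ] diam 38.2
circle [517.6 342.8] diam 38.2
t 3.65 tcp [518.4 334.5 162. ] rot [3.139 0.    0.309] j [-0.34  0.51 -0.46  1.75  0.27  0.95 -2.16] F [-0.5 -0.3 -0.7] w 0.695 0.0
xyz [ 0.0045 -0.0209  0.255 ] spin 0.0 rows 3.0
```

>>> carry_out(gripper=[0.3, 0.3, 0.3], xyz=[[0, 0, 0.2], [0, 0, 0.2], [0, 0, 0.2]], spin=[0, 0, 0])

```text
t: 3.95
tcp_pos: [516.0, 332.4, 78.6]
tool_rot: [3.137, 0.007, 0.309]
ft_force: [0.4, -0.6, -0.2]
grip_width: 0.699
grasp_force: 0.0
```

```bash
python3 -c "
from h import *
p,W=shot('wrist'); u,v=0,0
for i in range(3):
    g=p['frame']; f=200/np.tan(np.radians(p['vfov']/2)); c=np.linalg.inv(W)@[517.6,343,5,1]; u=int(c[0]/c[2]*f+p['cx']); v=int(c[1]/c[2]*f+p['cy'])
    print(u,v,W[:3,3]); x,y=dark(p,W,u,v,5,80); go(x,y,40); p,W=shot('wrist')
"
```

```text
308 202 [583.21873104 355.14124462 209.21513844]
circle [517.8 342.7] diam 39.5
t 4.0 tcp [517.2 334.3  81.3] rot [3.139e+00 3.000e-03 3.090e-01] j [-0.36  0.61 -0.42  1.8   0.33  0.81 -2.21] F [0.2 0.5 0.6] w 0.698 0.0
xyz [ 0.0081 -0.02    0.1031] spin 0.0 rows 1.0
311 204 [584.01939197 356.64530827 212.13877944]
circle [517.3 342.8] diam 39.5
t 4.05 tcp [518.2 335.8  83.1] rot [ 3.141 -0.     0.309] j [-0.36  0.6  -0.42  1.8   0.33  0.81 -2.21] F [0.8 0.9 0.3] w 0.7 0.0
xyz [ 0.0033 -0.0173  0.1077] spin 0.0 rows 1.0
313 205 [584.62283107 357.90349015 214.1864229 ]
circle [517.7 342.9] diam 39.4
t 4.1 tcp [518.6 336.9  84.1] rot [-3.141e+00 -2.000e-03  3.100e-01] j [-0.36  0.6  -0.42  1.8   0.33  0.81 -2.21] F [ 1.1 -0.7  0.6] w 0.702 0.0
xyz [ 0.0021 -0.0149  0.1104] spin 0.0 rows 1.0
```

>>> carry_out(gripper=[0.4, 0.4, 0.4, 0.4, 0.4, 0.4, 0.4, 0.4], xyz=[[0, -0.01, 0.13], [0, -0.01, 0.13], [0, -0.01, 0.13], [0, -0.01, 0.13], [0, -0.01, 0.13], [0, -0.01, 0.13], [0, -0.01, 0.13], [0, -0.01, 0.13]], spin=[0, 0, 0, 0, 0, 0, 0, 0])

```text
t: 4.95
tcp_pos: [516.2, 341.3, 30.7]
tool_rot: [-3.142, -0.001, 0.312]
ft_force: [-0.1, -0.4, -0.5]
grip_width: 0.601
grasp_force: 0.0
```

```bash
python3 -c "
from h import *
go(517.6,342.8,10)"
```

```text
t 4.95 tcp [516.2 341.3  30.7] rot [-3.142e+00 -1.000e-03  3.120e-01] j [-0.4   0.68 -0.39  1.81  0.37  0.72 -2.25] F [-0.1 -0.4 -0.5] w 0.601 0.0
xyz [ 0.0045 -0.0024  0.0519] spin 0.0 rows 1.0
```

>>> carry_out(gripper=[0.4, 0.4, 0.4, 0.4, 0.4], xyz=[[0.0045, -0.0025, 0.03], [0.0045, -0.0025, 0.045], [0.0045, -0.0025, 0.045], [0.0045, -0.0025, 0.045], [0.0045, -0.0025, 0.045]], spin=[0, 0, 0, 0, 0])

```text
t: 5.45
tcp_pos: [517.4, 342.9, 12.3]
tool_rot: [-3.142, 0.0, 0.312]
ft_force: [-0.0, 0.5, 0.1]
grip_width: 0.598
grasp_force: 0.0
```

>>> carry_out(gripper=[0.4, 0.4, 0.4], xyz=[[0, 0, 0.005], [0, 0, 0.008], [0, 0, 0.008]], spin=[0, 0, 0])

```text
t: 5.75
tcp_pos: [517.3, 342.7, 9.0]
tool_rot: [3.141, 0.0, 0.312]
ft_force: [0.9, 0.6, 0.1]
grip_width: 0.6
grasp_force: 0.0
```

>>> carry_out(gripper=[0.4, 0.4, 0.4], xyz=[[0, 0, 0.004], [0, 0, 0.005], [0, 0, 0.005]], spin=[0, 0, 0])

```text
t: 6.05
tcp_pos: [517.5, 342.9, 7.9]
tool_rot: [3.141, -0.0, 0.312]
ft_force: [-1.7, -1.9, 7.5]
grip_width: 0.599
grasp_force: 3.4
```

>>> carry_out(gripper=[0.4, 0.4, 0.4], xyz=[[0, 0, 0.003], [0, 0, 0.005], [0, 0, 0.005]], spin=[0, 0, 0])

```text
t: 6.35
tcp_pos: [517.6, 342.9, 7.8]
tool_rot: [3.141, -0.001, 0.312]
ft_force: [-6.7, -5.3, 23.5]
grip_width: 0.598
grasp_force: 12.0
```

>>> carry_out(gripper=[0.4, 0.4, 0.4, 0.6, 0.6, 0.6, 0.6, 0.6], xyz=[[0, 0, -0.018], [0, 0, -0.018], [0, 0, -0.018], [0, 0, -0.018], [0, 0, -0.018], [0, 0, -0.018], [0, 0, -0.018], [0, 0, -0.018]], spin=[0, 0, 0, 0, 0, 0, 0, 0], newtons=30)

```text
t: 7.15
tcp_pos: [517.2, 342.6, 12.1]
tool_rot: [3.141, 0.0, 0.312]
ft_force: [-0.7, -0.3, 1.2]
grip_width: 0.442
grasp_force: 29.8
```

>>> carry_out(gripper=[0.6, 0.6, 0.6, 0.6, 0.6, 0.6, 0.6, 0.6], xyz=[[0, 0, -0.02], [0, 0, -0.1], [0, 0, -0.2], [0, 0, -0.3], [0, 0, -0.4], [0, 0, -0.4], [0, 0, -0.4], [0, 0, -0.4]], spin=[0, 0, 0, 0, 0, 0, 0, 0])

```text
t: 7.95
tcp_pos: [516.8, 342.1, 171.3]
tool_rot: [3.141, 0.002, 0.312]
ft_force: [0.4, -1.4, -0.5]
grip_width: 0.444
grasp_force: 30.2
```

```bash
python3 -c "
from h import *
go(580,143,172)"
```

```text
t 7.95 tcp [516.8 342.1 171.3] rot [3.141e+00 2.000e-03 3.120e-01] j [-0.34  0.5  -0.47  1.73  0.27  0.97 -2.17] F [ 0.4 -1.4 -0.5] w 0.444 30.2
xyz [-0.0024  0.5223 -0.0014] spin 0.0 rows 5.0
```

>>> carry_out(gripper=[0.6, 0.6, 0.6, 0.6, 0.6, 0.6, 0.6, 0.6], xyz=[[0, 0.1, 0], [0, 0.2, 0], [0, 0.3, 0], [0, 0.4, 0], [0, 0.5, 0], [0, 0.52, 0], [0, 0.52, 0], [0, 0.52, 0]], spin=[0, 0, 0, 0, 0, 0, 0, 0])

```text
t: 8.75
tcp_pos: [580.2, 146.1, 171.4]
tool_rot: [-3.14, 0.002, 0.313]
ft_force: [-1.0, 0.5, -0.3]
grip_width: 0.443
grasp_force: 30.2
```

>>> carry_out(gripper=[0.6, 0.6, 0.6, 0.6], xyz=[[0, 0, 0], [0, 0, 0], [0, 0, 0], [0, 0, 0]], spin=[0, 0, 0, 0])

```text
t: 9.15
tcp_pos: [581.0, 145.4, 172.4]
tool_rot: [-3.142, -0.0, 0.313]
ft_force: [0.1, -1.0, 0.2]
grip_width: 0.447
grasp_force: 30.2
```

```bash
python3 -c "
from h import *
p,W=shot('wrist'); save(p,'w2'); find(p,W,['ring_25','vessel']); go(585,143,172)
P=cloud(p,W); m=(P[...,2]>80)&(P[...,2]<92)&(np.hypot(P[...,0]-585,P[...,1]-143)<40); q=P[m]; print(len(q),q.min(0),q.max(0),np.median(q,0)); v,u=np.where(m); print(u.min(),u.max(),v.min(),v.max())
"
```

```text
ring_25 0.66 [584.5 148.  166.9]
ring_25 0.64 [428.7  47.6   3. ]
vessel 0.74 [600.3 151.7  67.2]
t 9.3 tcp [581.2 145.  172.4] rot [ 3.142 -0.     0.312] j [-0.02  0.46 -0.43  1.79  0.23  0.94 -1.81] F [ 0.4  0.2 -1. ] w 0.443 30.2
xyz [0.0076 0.0076 0.0009] spin 0.0 rows 1.0
1934 [568.76313548 123.69447376  80.00182344] [606.3391269  163.33825048  87.47331723] [587.89526663 144.31399485  84.88502606]
300 357 169 220
```

View pics/w2.png

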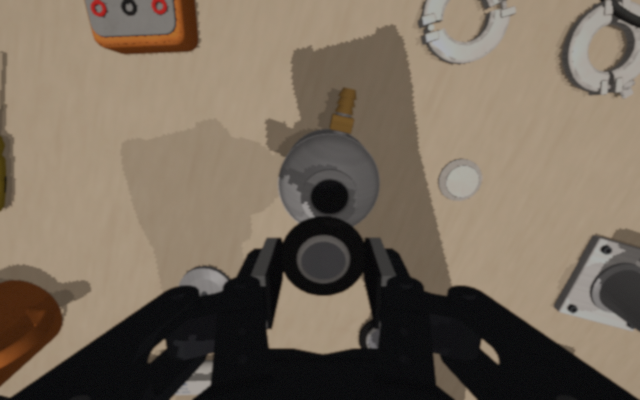

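The ring is held level at pixel (325,255), and the open port mouth is at (329,195). Next I fit the port centre from the outline with the known radius, and check the ring in hand.

```bash
cat >> h.py <<'E'
from scipy.optimize import least_squares
def rim(p,W,x,y,h,rad,lo=4,hi=4,win=1.6):
    P=cloud(p,W); m=(P[...,2]>h-lo)&(P[...,2]<h+hi)&(np.hypot(P[...,0]-x,P[...,1]-y)<rad*win)
    c,_=cv2.findContours(m.astype(np.uint8),0,1); c=max(c,key=cv2.contourArea)[:,0]
    q=ray(p,W,c,h)[:,:2]; o=least_squares(lambda a:np.hypot(*(q-a).T)-rad,[x,y],loss='soft_l1',f_scale=.5)
    e=np.abs(o.fun); print('rim',np.round(o.x,1),'n',len(q),'med err',round(np.median(e),2)); return o.x
E
python3 -c "
from h import *
p,W=shot('wrist'); rim(p,W,587,143.7,86,20); rim(p,W,587,143.7,86,20,3,3)
dark(p,W,329,195,86,24,40)
g=p['frame'].max(2); b=np.zeros_like(g); b[232:285,295:355]=(g[232:285,295:355]>75)
c,_=cv2.findContours(b,0,1); c=max(c,key=cv2.contourArea)[:,0]; 
q=ray(p,W,c,170)[:,:2].astype(np.float32); print(cv2.minEnclosingCircle(q)); go(587,143.7,172)
"
```

```text
rim [587.1 143.8] n 160 med err 0.5
rim [587.  143.7] n 266 med err 2.77
circle [587.5 143.8] diam 25.2
((582.8743286132812, 146.29818725585938), 10.991329193115234)
t 9.35 tcp [581.2 144.9 172.3] rot [ 3.142 -0.     0.312] j [-0.02  0.46 -0.43  1.79  0.23  0.94 -1.81] F [ 0.7 -0.1  0.1] w 0.445 30.2
xyz [0.013  0.0072 0.0009] spin 0.0 rows 1.0
```

>>> carry_out(gripper=[0.6, 0.6, 0.6, 0.6, 0.6, 0.6, 0.6, 0.6], xyz=[[0.01, 0.008, 0.05], [0.01, 0.008, 0.1], [0.01, 0.008, 0.15], [0.01, 0.008, 0.175], [0.01, 0.008, 0.175], [0.01, 0.008, 0.175], [0.01, 0.008, 0.175], [0.01, 0.008, 0.175]], spin=[0, 0, 0, 0, 0, 0, 0, 0])

```text
t: 10.15
tcp_pos: [586.6, 143.2, 103.3]
tool_rot: [3.141, -0.002, 0.312]
ft_force: [-0.3, 0.5, -0.9]
grip_width: 0.446
grasp_force: 30.2
```

```bash
python3 -c "
from h import *
go(586.2,143,96.6)"
```

```text
t 10.15 tcp [586.6 143.2 103.3] rot [ 3.141e+00 -2.000e-03  3.120e-01] j [-0.04  0.55 -0.4   1.82  0.29  0.82 -1.84] F [-0.3  0.5 -0.9] w 0.446 30.2
xyz [-0.0011  0.0001  0.0168] spin 0.0 rows 1.0
```

>>> carry_out(gripper=[0.6, 0.6, 0.6, 0.6, 0.6, 0.6], xyz=[[-0.001, 0, 0.005], [-0.001, 0, 0.01], [-0.001, 0, 0.014], [-0.001, 0, 0.017], [-0.001, 0, 0.017], [-0.001, 0, 0.017]], spin=[0, 0, 0, 0, 0, 0])

```text
t: 10.75
tcp_pos: [585.6, 142.8, 95.8]
tool_rot: [3.141, -0.0, 0.312]
ft_force: [-1.5, -0.6, 3.5]
grip_width: 0.447
grasp_force: 32.4
```

>>> carry_out(gripper=[0.4, 0.4, 0.4, 0.4, 0.4, 0.4, 0.4, 0.4], xyz=[[0, 0, 0], [0, 0, 0], [0, 0, -0.02], [0, 0, -0.1], [0, 0, -0.2], [0, 0, -0.2], [0, 0, -0.2], [0, 0, -0.2]], spin=[0, 0, 0, 0, 0, 0, 0, 0])

```text
t: 11.55
tcp_pos: [585.0, 142.5, 174.8]
tool_rot: [3.141, 0.001, 0.312]
ft_force: [-0.5, -0.2, -0.5]
grip_width: 0.602
grasp_force: 0.0
```

>>> carry_out(gripper=[0.4, 0.4, 0.4], xyz=[[-0.05, 0, 0], [-0.05, 0, 0], [-0.05, 0, 0]], spin=[0, 0, 0])

```text
t: 11.85
tcp_pos: [566.1, 136.5, 174.6]
tool_rot: [3.142, 0.001, 0.312]
ft_force: [0.3, 0.2, 0.2]
grip_width: 0.602
grasp_force: 0.0
```

```bash
python3 -c "
from h import *
p,W=shot('wrist'); P=cloud(p,W)
c=np.linalg.inv(W)@[587,143.8,88,1]; f=200/np.tan(np.radians(p['vfov']/2)); u=int(c[0]/c[2]*f+p['cx']); v=int(c[1]/c[2]*f+p['cy']); print(u,v)
cv2.imwrite('pics/w3.png',cv2.resize(p['frame'][v-60:v+60,u-80:u+80,::-1],(640,480)))
m=np.hypot(P[...,0]-587,P[...,1]-143.8)<10; q=P[m]; q=q[np.isfinite(q[:,2])]; A=np.c_[q[:,:2]-q[:,:2].mean(0),np.ones(len(q))]; print(np.linalg.lstsq(A,q[:,2],rcond=None)[0])
go(446,-157,240,0)"
```

```text
323 172
[-0.40771355 -1.64363946 98.97949232]
t 11.9 tcp [566.7 136.7 174.9] rot [-3.141e+00  1.000e-03  3.120e-01] j [-0.    0.44 -0.44  1.82  0.23  0.93 -1.8 ] F [-0.4 -0.5  0.2] w 0.602 0.0
xyz [-0.5125  0.6064 -0.1624] spin 0.397 rows 7.0
```

View pics/w3.png

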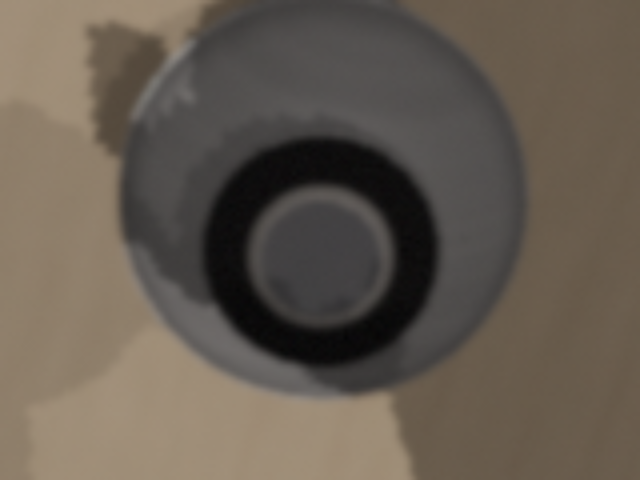

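The middle ring sits concentric in the vessel port, at crop centre (320,252). Next is the gauge.

>>> carry_out(gripper=[0, 0, 0, 0, 0, 0, 0, 0], xyz=[[0, 0, -0.1], [-0.51, 0.6, -0.16], [-0.51, 0.6, -0.16], [-0.51, 0.6, -0.16], [-0.51, 0.6, -0.16], [-0.51, 0.6, -0.16], [-0.51, 0.6, -0.16], [-0.51, 0.6, -0.16]], spin=[0, 0, 0, 0, 0, 0, 0, 0])

```text
t: 12.7
tcp_pos: [444.1, -159.7, 239.7]
tool_rot: [3.14, 0.001, 0.305]
ft_force: [0.2, 1.7, -0.1]
grip_width: 1.002
grasp_force: 0.0
```

>>> carry_out(gripper=[0, 0, 0, 0, 0], xyz=[[0, 0, 0], [0, 0, 0], [0, 0, 0], [0, 0, 0], [0, 0, 0]], spin=[0, 0, 0, 0, 0])

```text
t: 13.2
tcp_pos: [446.5, -153.3, 239.4]
tool_rot: [-3.141, -0.0, 0.314]
ft_force: [0.3, -0.5, -0.3]
grip_width: 1.001
grasp_force: 0.0
```

```bash
python3 -c "
from h import *
go(446,-157,240)
p,W=shot('wrist'); save(p,'w4'); P=cloud(p,W)
m=(P[...,2]>80)&(P[...,2]<93)&(np.hypot(P[...,0]-446,P[...,1]+160)<40); q=P[m]; print(len(q),np.median(q,0))
r_=cv2.minAreaRect(ray(p,W,np.argwhere(m)[:,::-1],88)[:,:2].astype(np.float32)); print(r_)
"
```

```text
t 13.2 tcp [ 446.5 -153.3  239.4] rot [-3.141 -0.     0.314] j [ 0.5   0.17 -0.34  2.01  0.07  0.98 -1.12] F [ 0.3 -0.5 -0.3] w 1.001 0.0
xyz [-0.004   0.0085 -0.0015] spin 0.0 rows 1.0
2039 [ 448.4733124  -156.18253203   87.32030533]
((448.2912902832031, -156.7119140625), (41.55220413208008, 41.948280334472656), 89.48744201660156)
```

View pics/w4.png

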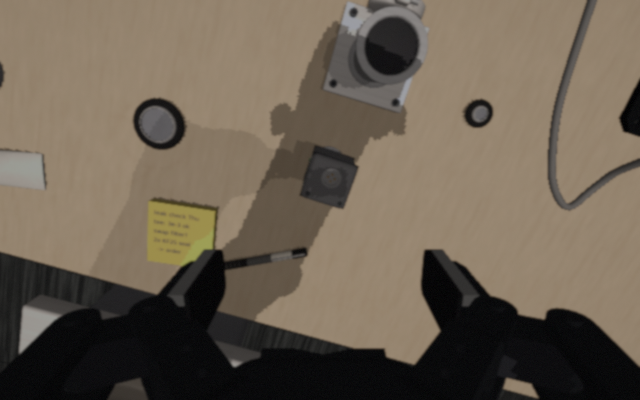

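The housing fits at centre (448.3,-156.7), 41.6 x 42 mm, with sides along world x and y; in the picture it is at (330,180). I spin to yaw 0 and descend.

>>> carry_out(gripper=[0, 0, 0, 0, 0, 0, 0, 0], xyz=[[0.001, 0.01, 0], [0.001, 0.01, 0], [0.001, 0.01, 0], [0.001, 0.01, 0], [0.001, 0.01, 0.1], [0.001, 0.01, 0.2], [0.001, 0.01, 0.2], [0.001, 0.01, 0.2]], spin=[0.2, 0.4, 0.4, 0.4, 0.4, 0.4, 0.4, 0.4], newtons=40)

```text
t: 14.05
tcp_pos: [447.5, -157.7, 159.8]
tool_rot: [-3.141, 0.001, -0.0]
ft_force: [0.5, 0.1, 0.6]
grip_width: 1.002
grasp_force: 0.0
```

```bash
python3 -c "
from h import *
go(448.3,-156.7,56,0)"
```

```text
t 14.05 tcp [ 447.5 -157.7  159.8] rot [-3.141e+00  1.000e-03 -0.000e+00] j [ 0.46  0.27 -0.29  2.09  0.11  0.8  -1.47] F [0.5 0.1 0.6] w 1.002 0.0
xyz [ 0.0022 -0.0024  0.2596] spin -0.0 rows 3.0
```

>>> carry_out(gripper=[0, 0, 0, 0, 0, 0, 0], xyz=[[0.002, -0.002, 0.1], [0.002, -0.002, 0.2], [0.002, -0.002, 0.26], [0.002, -0.002, 0.26], [0.002, -0.002, 0.26], [0.002, -0.002, 0.26], [0.002, -0.002, 0.26]], spin=[0, 0, 0, 0, 0, 0, 0])

```text
t: 14.75
tcp_pos: [449.9, -157.6, 57.4]
tool_rot: [3.141, -0.003, -0.002]
ft_force: [-0.2, 0.0, -0.3]
grip_width: 1.0
grasp_force: 0.0
```

>>> carry_out(gripper=[0.6, 0.6, 0.6, 0.6, 0.6, 0.6, 0.6, 0.6], xyz=[[0, 0, 0], [0, 0, 0], [0, 0, 0], [0, 0, 0], [0, 0, 0], [0, 0, 0], [0, 0, 0], [0, 0, 0]], spin=[0, 0, 0, 0, 0, 0, 0, 0])

```text
t: 15.55
tcp_pos: [448.5, -157.2, 55.8]
tool_rot: [3.141, -0.0, -0.002]
ft_force: [-1.6, -0.7, 6.5]
grip_width: 0.485
grasp_force: 43.0
```

>>> carry_out(gripper=[0.6, 0.6, 0.6, 0.6, 0.6, 0.6, 0.6, 0.6], xyz=[[0, 0, -0.02], [0, 0, -0.1], [0, 0, -0.2], [0, 0, -0.3], [0, 0, -0.36], [0, -0.1, -0.36], [0, -0.2, -0.36], [0, -0.2, -0.36]], spin=[0, 0, 0, 0, 0, 0, 0, 0])

```text
t: 16.35
tcp_pos: [448.3, -71.7, 200.0]
tool_rot: [-3.14, -0.0, 0.005]
ft_force: [-0.1, 0.1, -2.2]
grip_width: 0.491
grasp_force: 42.5
```

```bash
python3 -c "
from h import *
go(587.4,143.6,200,0)"
```

```text
t 16.35 tcp [448.3 -71.7 200. ] rot [-3.14  -0.     0.005] j [ 0.36  0.19 -0.37  2.09  0.09  0.88 -1.63] F [-0.1  0.1 -2.2] w 0.491 42.5
xyz [ 0.3506 -0.5364  0.0011] spin 0.007 rows 6.0
```

>>> carry_out(gripper=[0.6, 0.6, 0.6, 0.6, 0.6, 0.6, 0.6, 0.6], xyz=[[0.05, -0.08, 0], [0.11, -0.17, 0], [0.17, -0.27, 0], [0.23, -0.36, 0], [0.29, -0.46, 0], [0.34, -0.53, 0], [0.348, -0.55, 0], [0.348, -0.55, 0]], spin=[0, 0, 0, 0, 0, 0, 0, 0])

```text
t: 17.15
tcp_pos: [587.9, 143.8, 198.9]
tool_rot: [-3.141, 0.002, 0.0]
ft_force: [-0.9, -1.1, -2.3]
grip_width: 0.489
grasp_force: 42.4
```

>>> carry_out(gripper=[0.6, 0.6, 0.6, 0.6, 0.6], xyz=[[0, 0, 0], [0, 0, 0], [0, 0, 0], [0, 0, 0], [0, 0, 0]], spin=[0, 0, 0, 0, 0])

```text
t: 17.65
tcp_pos: [588.2, 141.9, 199.7]
tool_rot: [3.141, -0.0, -0.003]
ft_force: [-0.3, -0.2, -1.8]
grip_width: 0.485
grasp_force: 42.4
```

```bash
python3 -c "
from h import *
go(587.4,143.6,156,0); p,W=shot('side'); P=cloud(p,W)
m=(P[...,2]>150)&(P[...,2]<190)&(np.hypot(P[...,0]-587,P[...,1]-144)<45); print(m.sum())
cv2.imwrite('pics/s1.png',cv2.resize(p['frame'][80:240,240:440,::-1],(800,640))[:600])"
```

```text
t 17.65 tcp [588.2 141.9 199.7] rot [ 3.141e+00 -0.000e+00 -3.000e-03] j [-0.02  0.44 -0.42  1.75  0.21  1.   -2.09] F [-0.3 -0.2 -1.8] w 0.485 42.4
xyz [-0.0022 -0.0042  0.1092] spin -0.004 rows 1.0
240
```

View pics/s1.png

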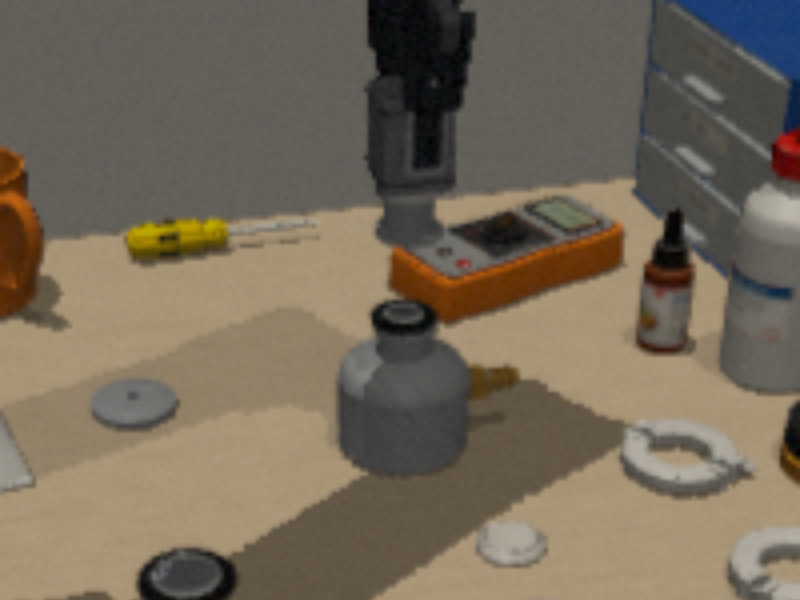

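The ring lies flat on the vessel, with its O-ring at (404,318), and the gauge hangs upright above it. I lower it.

>>> carry_out(gripper=[0.6, 0.6, 0.6, 0.6, 0.6, 0.6], xyz=[[-0.002, -0.004, 0.05], [-0.002, -0.004, 0.11], [-0.002, -0.004, 0.11], [-0.002, -0.004, 0.11], [-0.002, -0.004, 0.11], [-0.002, -0.004, 0.11]], spin=[0, 0, 0, 0, 0, 0])

```text
t: 18.3
tcp_pos: [588.3, 144.4, 156.8]
tool_rot: [-3.141, -0.002, -0.002]
ft_force: [0.7, -0.6, -2.7]
grip_width: 0.487
grasp_force: 42.3
```

```bash
python3 -c "
from h import *
go(587.4,143.6,147.5,0)"
```

```text
t 18.3 tcp [588.3 144.4 156.8] rot [-3.141e+00 -2.000e-03 -2.000e-03] j [-0.03  0.49 -0.41  1.78  0.24  0.92 -2.12] F [ 0.7 -0.6 -2.7] w 0.487 42.3
xyz [-0.0024  0.002   0.0234] spin -0.003 rows 1.0
```

>>> carry_out(gripper=[0.6, 0.6, 0.6, 0.6, 0.6, 0.6, 0.6], xyz=[[-0.0015, 0.001, 0.008], [-0.0015, 0.001, 0.016], [-0.0015, 0.001, 0.02], [-0.0015, 0.001, 0.0235], [-0.0015, 0.001, 0.025], [-0.0015, 0.001, 0.025], [-0.0015, 0.001, 0.025]], spin=[0, 0, 0, 0, 0, 0, 0])

```text
t: 19.0
tcp_pos: [586.9, 143.6, 146.9]
tool_rot: [3.141, -0.0, -0.003]
ft_force: [-5.1, -2.9, 9.7]
grip_width: 0.488
grasp_force: 43.7
```

Seated at the expected height. I release.

>>> carry_out(gripper=[0.3, 0.3, 0.2, 0.2, 0.1, 0.1, 0, 0], xyz=[[0, 0, 0], [0, 0, 0], [0, 0, 0], [0, 0, 0], [0, 0, -0.1], [0, 0, -0.2], [0, 0, -0.3], [0, 0, -0.3]], spin=[0, 0, 0, 0, 0, 0, 0, 0])

```text
t: 19.8
tcp_pos: [589.9, 145.2, 271.8]
tool_rot: [-3.139, -0.01, -0.002]
ft_force: [1.2, 0.1, -0.6]
grip_width: 1.0
grasp_force: 0.0
```

```bash
python3 -c "
from h import *
p,W=shot('side'); P=cloud(p,W); m=(P[...,2]>115)&(P[...,2]<190)&(np.hypot(P[...,0]-587,P[...,1]-144)<50); print(P[m].max(0),P[m].min(0))
cv2.imwrite('pics/s2.png',cv2.resize(p['frame'][60:200,260:420,::-1],(640,560)))
go(431,31,220,0)"
```

```text
[606.89113809 161.00406758 188.93768797] [564.62199367 118.10259116 115.02363571]
t 19.85 tcp [588.5 144.5 268.6] rot [-3.14e+00 -6.00e-03 -2.00e-03] j [-0.01  0.37 -0.44  1.68  0.17  1.12 -2.07] F [ 0.3 -0.3 -0.7] w 0.997 0.0
xyz [-0.3939  0.2849  0.1188] spin -0.003 rows 5.0
```

View pics/s2.png

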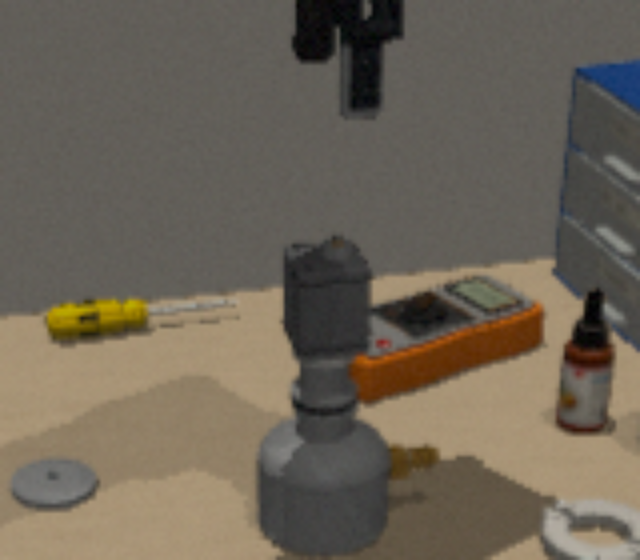

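The gauge stands square on the vessel, with the O-ring line level at (325,402). Now the large ring.

>>> carry_out(gripper=[0, 0, 0, 0, 0.15, 0.15, 0.15, 0.15], xyz=[[-0.1, 0.07, 0], [-0.2, 0.14, 0], [-0.3, 0.21, 0], [-0.39, 0.285, 0.05], [-0.39, 0.285, 0.15], [-0.39, 0.285, 0.25], [-0.39, 0.285, 0.25], [-0.39, 0.285, 0.25]], spin=[0, 0, 0, 0, 0, 0, 0, 0])

```text
t: 20.65
tcp_pos: [430.0, 30.3, 165.2]
tool_rot: [-3.141, 0.003, -0.002]
ft_force: [-0.7, 0.6, 0.6]
grip_width: 0.849
grasp_force: 0.0
```

>>> carry_out(gripper=[0.15, 0.15, 0.15, 0.15], xyz=[[0, 0, 0], [0, 0, 0], [0, 0, 0], [0, 0, 0]], spin=[0, 0, 0, 0])

```text
t: 21.05
tcp_pos: [431.2, 30.2, 166.2]
tool_rot: [3.142, -0.001, -0.002]
ft_force: [-0.6, -0.4, -0.4]
grip_width: 0.848
grasp_force: 0.0
```

```bash
cat >> h.py <<'E'
def px(p,W,X):
    c=np.linalg.inv(W)@[*X,1]; f=200/np.tan(np.radians(p['vfov']/2)); return int(c[0]/c[2]*f+p['cx']),int(c[1]/c[2]*f+p['cy'])
E
python3 -c "
from h import *
p,W=shot('wrist'); u,v=px(p,W,[431,31,5]); print(u,v); save(p,'w5'); x,y=dark(p,W,u,v,5,65); rim(p,W,x,y,6,27.5,3,6); go(x,y,30)"
```

```text
322 179
circle [432.4  30.1] diam 54.9
rim [432.8  30.2] n 168 med err 0.53
t 21.1 tcp [431.   30.1 166. ] rot [ 3.142e+00 -1.000e-03 -2.000e-03] j [ 0.17  0.21 -0.43  2.16  0.12  0.79 -1.91] F [-0.8 -0.4 -0.3] w 0.848 0.0
xyz [ 0.0032 -0.      0.3401] spin 0.0 rows 3.0
```

>>> carry_out(gripper=[0.15, 0.15, 0.15, 0.15, 0.15, 0.15, 0.15, 0.15], xyz=[[0.0035, 0, 0.1], [0.0035, 0, 0.2], [0.0035, 0, 0.3], [0.0035, 0, 0.36], [0.0035, 0, 0.375], [0.0035, 0, 0.375], [0.0035, 0, 0.375], [0.0035, 0, 0.375]], spin=[0, 0, 0, 0, 0, 0, 0, 0], newtons=30)

```text
t: 21.9
tcp_pos: [433.2, 30.2, 16.8]
tool_rot: [-3.141, -0.003, -0.003]
ft_force: [0.3, 0.4, -0.0]
grip_width: 0.85
grasp_force: 0.0
```

```bash
python3 -c "
from h import *
go(432.5,30.1,10.5)"
```

```text
t 21.9 tcp [433.2  30.2  16.8] rot [-3.141e+00 -3.000e-03 -3.000e-03] j [ 0.05  0.49 -0.31  2.26  0.35  0.44 -2.12] F [ 0.3  0.4 -0. ] w 0.85 0.0
xyz [-0.0018  0.0002  0.0158] spin 0.0 rows 1.0
```

>>> carry_out(gripper=[0.15, 0.15, 0.15, 0.5, 0.5, 0.5, 0.5, 0.5], xyz=[[-0.001, 0, 0.015], [-0.001, 0, 0.015], [-0.001, 0, 0.015], [-0.001, 0, 0.015], [-0.001, 0, 0.015], [-0.001, 0, 0.015], [-0.001, 0, 0.015], [-0.001, 0, 0.015]], spin=[0, 0, 0, 0, 0, 0, 0, 0])

```text
t: 22.7
tcp_pos: [431.7, 30.1, 9.9]
tool_rot: [3.141, -0.0, -0.002]
ft_force: [-1.3, -0.5, 6.7]
grip_width: 0.617
grasp_force: 30.2
```

>>> carry_out(gripper=[0.5, 0.5, 0.5, 0.5, 0.5, 0.5, 0.5, 0.5], xyz=[[0, 0, -0.02], [0, 0, -0.1], [0, 0, -0.2], [0, 0, -0.3], [0, 0, -0.4], [0, 0, -0.4], [0, 0, -0.4], [0, 0, -0.4]], spin=[0, 0, 0, 0, 0, 0, 0, 0])

```text
t: 23.5
tcp_pos: [430.7, 29.8, 168.8]
tool_rot: [3.141, 0.002, -0.002]
ft_force: [-0.5, 0.1, -0.8]
grip_width: 0.623
grasp_force: 31.8
```

```bash
python3 -c "
from h import *
go(560,-169,195,0)"
```

```text
t 23.5 tcp [430.7  29.8 168.8] rot [ 3.141e+00  2.000e-03 -2.000e-03] j [ 0.2   0.21 -0.46  2.16  0.13  0.8  -1.91] F [-0.5  0.1 -0.8] w 0.623 31.8
xyz [ 0.3243  0.4963 -0.0659] spin -0.003 rows 5.0
```

>>> carry_out(gripper=[0.5, 0.5, 0.5, 0.5, 0.5, 0.5, 0.5, 0.5], xyz=[[0.06, 0.1, -0.03], [0.12, 0.19, -0.06], [0.18, 0.28, -0.06], [0.24, 0.37, -0.06], [0.3, 0.46, -0.06], [0.3, 0.49, -0.06], [0.3, 0.495, -0.06], [0.3, 0.495, -0.06]], spin=[0, 0, 0, 0, 0, 0, 0, 0])

```text
t: 24.3
tcp_pos: [549.9, -167.1, 192.1]
tool_rot: [-3.14, 0.003, -0.002]
ft_force: [-0.1, 0.6, -1.0]
grip_width: 0.619
grasp_force: 31.8
```

>>> carry_out(gripper=[0.5, 0.5, 0.5, 0.5], xyz=[[0, 0, 0], [0, 0, 0], [0, 0, 0], [0, 0, 0]], spin=[0, 0, 0, 0])

```text
t: 24.7
tcp_pos: [551.1, -167.6, 193.7]
tool_rot: [3.142, -0.0, -0.001]
ft_force: [0.3, 0.4, 0.4]
grip_width: 0.617
grasp_force: 31.8
```

```bash
python3 -c "
from h import *
p,W=shot('wrist'); save(p,'w6'); x,y=rim(p,W,565,-169,96,27.5); print(px(p,W,[x,y,96])); u,v=px(p,W,[x,y,96]); rim(p,W,x,y,96,27.5,2.5,4,1.2); dark(p,W,u,v,96,45,50); go(x,y,112)
rim(p,W,552,-169,190,27.5,4,8) 
"
```

```text
rim [ 565.3 -168.7] n 307 med err 0.92
(324, 180)
rim [ 565.2 -168.7] n 303 med err 0.86
circle [ 549.3 -167.6] diam 74.0
t 24.75 tcp [ 551.2 -167.8  193.7] rot [ 3.141e+00 -0.000e+00 -2.000e-03] j [ 0.44  0.39 -0.32  1.83  0.15  0.95 -1.52] F [-0.2  0.3 -0.1] w 0.616 31.8
xyz [0.0353 0.0021 0.2042] spin 0.0 rows 2.0
rim [ 552.7 -167. ] n 462 med err 0.5
```

View pics/w6.png

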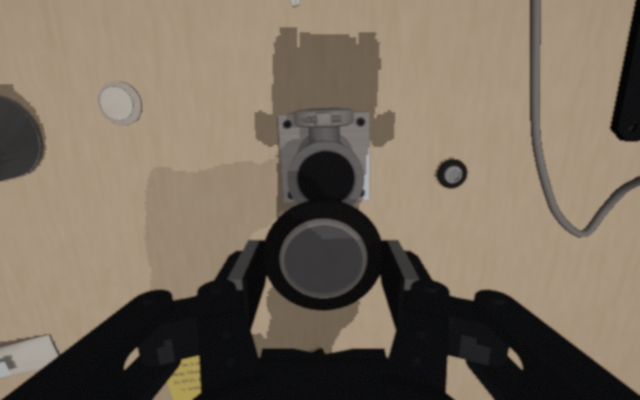

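The ring hides the near edge of the tee port; the mouth is at (327,176). I refit using only the free upper arcs.

```bash
python3 -c "
from h import *
p,W=shot('wrist'); P=cloud(p,W)
m=(P[...,2]>92)&(P[...,2]<101)&(np.hypot(P[...,0]-565,P[...,1]+169)<34)
c,_=cv2.findContours(m.astype(np.uint8),0,1); c=max(c,key=cv2.contourArea)[:,0]
g=p['frame'].max(2); d=np.zeros_like(g); d[140:200,290:365]=g[140:200,290:365]<45
k,_=cv2.findContours(d,0,1); k=max(k,key=cv2.contourArea)[:,0]
for n,c,R0 in (('rim',c,27.5),('hole',k,21.)):
    c=c[c[:,1]<192]; q=ray(p,W,c,96)[:,:2]
    o=least_squares(lambda a:np.hypot(*(q-a[:2]).T)-R0,[565,-169],loss='soft_l1',f_scale=.5); print(n,o.x,np.median(abs(o.fun)))
    o=least_squares(lambda a:np.hypot(*(q-a[:2]).T)-a[2],[565,-169,R0],loss='soft_l1',f_scale=.5); print(n,o.x,np.median(abs(o.fun)))
"
```

```text
rim [ 564.48856655 -168.74010854] 1.1393858199507605
rim [ 566.87974492 -168.73304297   25.76175761] 1.4335694961187695
hole [ 564.62859155 -169.02343858] 0.4765718034059212
hole [ 566.09684633 -168.9334846    19.78265263] 0.16817949533966292
```

>>> carry_out(gripper=[0.5, 0.5, 0.5, 0.5, 0.5, 0.5, 0.5, 0.5], xyz=[[0.033, 0.003, 0.05], [0.033, 0.003, 0.1], [0.033, 0.003, 0.2], [0.033, 0.003, 0.21], [0.033, 0.003, 0.21], [0.033, 0.003, 0.21], [0.033, 0.003, 0.21], [0.033, 0.003, 0.21]], spin=[0, 0, 0, 0, 0, 0, 0, 0])

```text
t: 25.6
tcp_pos: [565.2, -169.7, 111.0]
tool_rot: [3.141, -0.002, -0.003]
ft_force: [-0.0, -0.7, 0.0]
grip_width: 0.619
grasp_force: 31.9
```

```bash
python3 -c "
from h import *
go(564.4,-169,103.4)"
```

```text
t 25.6 tcp [ 565.2 -169.7  111. ] rot [ 3.141e+00 -2.000e-03 -3.000e-03] j [ 0.41  0.51 -0.3   1.86  0.2   0.8  -1.56] F [-0.  -0.7  0. ] w 0.619 31.9
xyz [-0.0022 -0.0016  0.019 ] spin 0.0 rows 1.0
```

>>> carry_out(gripper=[0.5, 0.5, 0.5, 0.5, 0.5, 0.5, 0.5], xyz=[[-0.001, -0.001, 0.005], [-0.001, -0.001, 0.01], [-0.001, -0.001, 0.015], [-0.001, -0.001, 0.019], [-0.001, -0.001, 0.019], [-0.001, -0.001, 0.019], [-0.001, -0.001, 0.019]], spin=[0, 0, 0, 0, 0, 0, 0])

```text
t: 26.3
tcp_pos: [564.1, -169.0, 103.4]
tool_rot: [3.141, -0.0, -0.002]
ft_force: [-4.7, 1.5, 13.7]
grip_width: 0.624
grasp_force: 34.5
```

>>> carry_out(gripper=[0.15, 0.15, 0.15, 0.15, 0.15, 0.15, 0.15, 0.15], xyz=[[0, 0, 0], [0, 0, 0], [0, 0, -0.03], [0, 0, -0.1], [0, 0, -0.2], [-0.05, 0, -0.25], [-0.1, 0, -0.25], [-0.1, 0, -0.25]], spin=[0, 0, 0, 0, 0, 0, 0, 0])

```text
t: 27.1
tcp_pos: [522.3, -169.5, 203.1]
tool_rot: [3.14, 0.0, -0.003]
ft_force: [0.6, -0.0, 0.5]
grip_width: 0.852
grasp_force: 0.0
```

>>> carry_out(gripper=[0.15, 0.15, 0.15, 0.15], xyz=[[0, 0, 0], [0, 0, 0], [0, 0, 0], [0, 0, 0]], spin=[0, 0, 0, 0])

```text
t: 27.5
tcp_pos: [524.4, -168.7, 201.5]
tool_rot: [-3.141, 0.0, -0.002]
ft_force: [-0.2, -0.7, -0.4]
grip_width: 0.851
grasp_force: 0.0
```

```bash
python3 -c "
from h import *
p,W=shot('wrist'); P=cloud(p,W); u,v=px(p,W,[565,-169,103]); print(u,v)
dark(p,W,u,v,101,55,50); 
m=np.hypot(P[...,0]-565,P[...,1]+169)<15; q=P[m]; q=q[abs(q[:,2]-103)<8]; A=np.c_[q[:,:2]-q[:,:2].mean(0),np.ones(len(q))]; print(len(q),np.linalg.lstsq(A,q[:,2],rcond=None)[0])
cv2.imwrite('pics/w7.png',cv2.resize(p['frame'][v-75:v+75,u-100:u+100,::-1],(640,480)))
go(433,218,200,0)"
```

```text
323 142
circle [ 562.5 -168.9] diam 59.9
1459 [-8.10396324e-04  5.84089099e-04  1.00203412e+02]
t 27.55 tcp [ 524.3 -168.7  201.5] rot [-3.141e+00  0.000e+00 -2.000e-03] j [ 0.47  0.34 -0.33  1.88  0.13  0.95 -1.5 ] F [-0.7  0.3 -0. ] w 0.852 0.0
xyz [-0.2302 -0.9664  0.0043] spin -0.003 rows 8.0
```

View pics/w7.png

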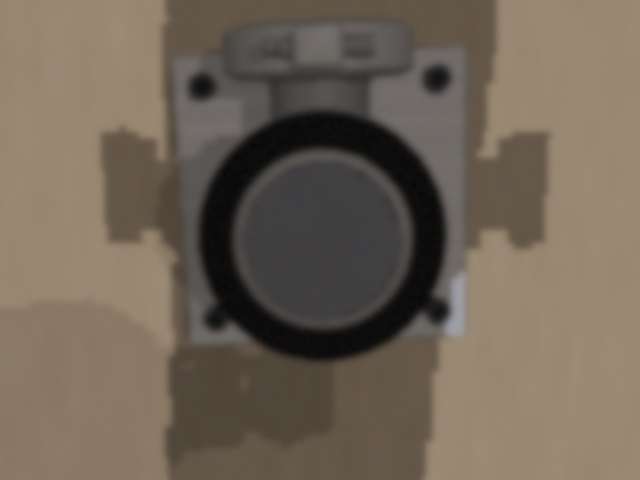

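The large ring lies flat and centred in the tee port at crop (322,238), slope about 0.001. Next is the large blank.

>>> carry_out(gripper=[0.1, 0.1, 0.1, 0.1, 0.1, 0.1, 0.1, 0.1], xyz=[[-0.03, -0.11, 0], [-0.06, -0.23, 0], [-0.09, -0.35, 0], [-0.12, -0.47, 0], [-0.15, -0.59, 0], [-0.18, -0.71, 0], [-0.21, -0.83, 0], [-0.23, -0.94, 0]], spin=[0, 0, 0, 0, 0, 0, 0, 0])

```text
t: 28.35
tcp_pos: [431.8, 209.6, 202.1]
tool_rot: [-3.141, -0.0, -0.001]
ft_force: [1.0, 0.4, 0.1]
grip_width: 0.898
grasp_force: 0.0
```

>>> carry_out(gripper=[0.1, 0.1, 0.1, 0.1, 0.1, 0.1, 0.1], xyz=[[0, -0.02, 0.08], [0, -0.02, 0.08], [0, -0.02, 0.08], [0, -0.02, 0.08], [0, -0.02, 0.08], [0, -0.02, 0.08], [0, -0.02, 0.08]], spin=[0, 0, 0, 0, 0, 0, 0])

```text
t: 29.05
tcp_pos: [433.3, 214.9, 170.4]
tool_rot: [-3.141, -0.001, -0.003]
ft_force: [0.1, -0.8, -1.2]
grip_width: 0.897
grasp_force: 0.0
```

```bash
python3 -c "
from h import *
p,W=shot('wrist'); save(p,'w8'); find(p,W,['blank_40']); x,y=rim(p,W,433,218,8,27.5,4,6); x,y=rim(p,W,x,y,7,27.5,3,6); print(px(p,W,[x,y,8])); go(x,y,30,0)
"
```

```text
blank_40 0.95 [427.9 226.5   9.1]
rim [430.1 224.1] n 165 med err 0.62
rim [429.9 224.1] n 165 med err 0.53
(313, 182)
t 29.15 tcp [433.1 215.  170.2] rot [-3.142e+00 -0.000e+00 -3.000e-03] j [-0.12  0.3  -0.55  2.04  0.21  0.85 -2.36] F [ 0.6  0.7 -0.2] w 0.899 0.0
xyz [-0.0083 -0.0226  0.3504] spin -0.004 rows 3.0
```

View pics/w8.png

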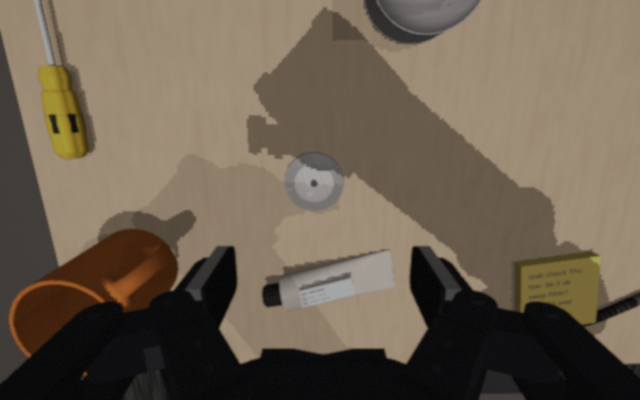

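The blank is at (314,183), clear all round. I descend and grip.

>>> carry_out(gripper=[0.1, 0.1, 0.1, 0.1, 0.1, 0.1, 0.1, 0.1], xyz=[[-0.008, -0.0225, 0.1], [-0.008, -0.0225, 0.2], [-0.008, -0.0225, 0.3], [-0.008, -0.0225, 0.36], [-0.008, -0.0225, 0.38], [-0.008, -0.0225, 0.38], [-0.008, -0.0225, 0.38], [-0.008, -0.0225, 0.38]], spin=[0, 0, 0, 0, 0, 0, 0, 0], newtons=40)

```text
t: 29.95
tcp_pos: [430.8, 224.9, 19.3]
tool_rot: [-3.14, -0.002, -0.003]
ft_force: [0.0, -0.4, -0.1]
grip_width: 0.9
grasp_force: 0.0
```

```bash
python3 -c "
from h import *
go(430,224.1,9.8,0)"
```

```text
t 29.95 tcp [430.8 224.9  19.3] rot [-3.14e+00 -2.00e-03 -3.00e-03] j [-0.27  0.55 -0.42  2.13  0.43  0.53 -2.58] F [ 0.  -0.4 -0.1] w 0.9 0.0
xyz [-0.002   0.0019  0.0238] spin -0.003 rows 1.0
```

>>> carry_out(gripper=[0.1, 0.1, 0.1, 0.1, 0.5, 0.5, 0.5, 0.5], xyz=[[-0.001, 0.001, 0.022], [-0.001, 0.001, 0.022], [-0.001, 0.001, 0.022], [-0.001, 0.001, 0.022], [-0.001, 0.001, 0.022], [-0.001, 0.001, 0.022], [-0.001, 0.001, 0.022], [-0.001, 0.001, 0.022]], spin=[0, 0, 0, 0, 0, 0, 0, 0])

```text
t: 30.75
tcp_pos: [429.4, 223.9, 9.8]
tool_rot: [3.141, -0.001, -0.002]
ft_force: [-3.4, -1.9, 10.1]
grip_width: 0.601
grasp_force: 39.7
```

>>> carry_out(gripper=[0.5, 0.5, 0.5, 0.5], xyz=[[0, 0, 0], [0, 0, 0], [0, 0, 0], [0, 0, 0]], spin=[0, 0, 0, 0])

```text
t: 31.15
tcp_pos: [429.4, 223.8, 9.8]
tool_rot: [3.141, -0.001, -0.002]
ft_force: [-2.8, -1.0, 9.1]
grip_width: 0.602
grasp_force: 39.7
```

>>> carry_out(gripper=[0.5, 0.5, 0.5, 0.5, 0.5, 0.5, 0.5, 0.5], xyz=[[0, 0, -0.02], [0, 0, -0.1], [0, 0, -0.2], [0, 0, -0.3], [0, 0, -0.4], [0, 0, -0.46], [0, 0, -0.46], [0, 0, -0.46]], spin=[0, 0, 0, 0, 0, 0, 0, 0])

```text
t: 31.95
tcp_pos: [429.1, 223.5, 193.1]
tool_rot: [3.141, -0.0, -0.003]
ft_force: [-0.5, -0.6, -1.4]
grip_width: 0.605
grasp_force: 42.4
```

>>> carry_out(gripper=[0.5, 0.5, 0.5, 0.5], xyz=[[0, 0, 0], [0, 0, 0], [0, 0, 0], [0, 0, 0]], spin=[0, 0, 0, 0])

```text
t: 32.35
tcp_pos: [428.9, 223.8, 192.4]
tool_rot: [3.141, 0.001, -0.002]
ft_force: [-0.7, -0.1, -1.8]
grip_width: 0.606
grasp_force: 42.4
```

```bash
python3 -c "
from h import *
p,W=shot('wrist'); P=cloud(p,W); s,T=tool(); c=T[:3,3]; u,v=px(p,W,c+[0,0,-3]); print(u,v)
cv2.imwrite('pics/w9.png',cv2.resize(p['frame'][v-75:v+75,u-100:u+100,::-1],(640,480)))
q=P[np.hypot(P[...,0]-c[0]-1,P[...,1]-c[1])<17]; q=q[abs(q[:,2]-c[2])<15]; A=np.c_[q[:,:2]-q[:,:2].mean(0),np.ones(len(q))]; print(len(q),np.linalg.lstsq(A,q[:,2]-c[2],rcond=None)[0])
go(565,-169,193,0)"
```

```text
323 261
4207 [-3.81556679e-03  3.33597956e-04 -1.75009923e+00]
t 32.4 tcp [429.1 223.8 192.6] rot [ 3.141e+00  1.000e-03 -2.000e-03] j [-0.11  0.28 -0.58  2.02  0.19  0.9  -2.36] F [-0.4 -0.  -0.4] w 0.601 42.4
xyz [ 0.342   0.9813 -0.001 ] spin -0.003 rows 9.0
```

View pics/w9.png

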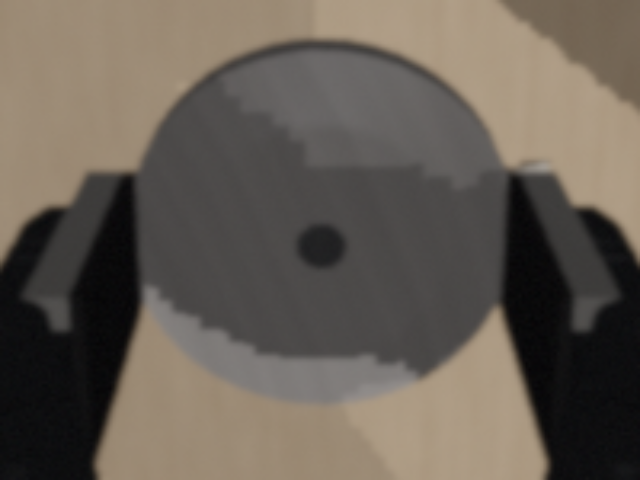

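The blank is held level and centred between the pads, with its centre hole at crop (320,247). I carry it to the tee.

>>> carry_out(gripper=[0.5, 0.5, 0.5, 0.5, 0.5, 0.5, 0.5, 0.5], xyz=[[0.02, 0.1, -0.02], [0.06, 0.21, -0.03], [0.1, 0.32, -0.03], [0.14, 0.43, -0.03], [0.18, 0.54, -0.03], [0.22, 0.65, -0.03], [0.26, 0.76, -0.03], [0.3, 0.87, -0.03]], spin=[0, 0, 0, 0, 0, 0, 0, 0])

```text
t: 33.2
tcp_pos: [548.8, -126.3, 205.0]
tool_rot: [3.142, -0.0, -0.002]
ft_force: [0.0, 0.7, -1.8]
grip_width: 0.603
grasp_force: 42.4
```

>>> carry_out(gripper=[0.5, 0.5, 0.5, 0.5, 0.5, 0.5, 0.5], xyz=[[0.03, 0.09, 0], [0.038, 0.11, 0], [0.038, 0.111, 0], [0.038, 0.111, 0.1], [0.038, 0.111, 0.18], [0.038, 0.111, 0.18], [0.038, 0.111, 0.18]], spin=[0, 0, 0, 0, 0, 0, 0])

```text
t: 33.9
tcp_pos: [563.5, -167.0, 133.5]
tool_rot: [-3.141, 0.001, -0.0]
ft_force: [-0.2, -0.4, -1.1]
grip_width: 0.598
grasp_force: 42.6
```

>>> carry_out(gripper=[0.5, 0.5, 0.5, 0.5], xyz=[[0, 0, 0], [0, 0, 0], [0, 0, 0], [0, 0, 0]], spin=[0, 0, 0, 0])

```text
t: 34.3
tcp_pos: [564.0, -169.0, 134.0]
tool_rot: [3.141, -0.001, -0.003]
ft_force: [-0.6, 0.2, -1.2]
grip_width: 0.6
grasp_force: 42.6
```

```bash
python3 -c "
from h import *
go(564.2,-169,118,0)"
```

```text
t 34.3 tcp [ 564. -169.  134.] rot [ 3.141e+00 -1.000e-03 -3.000e-03] j [ 0.44  0.48 -0.34  1.85  0.21  0.85 -1.57] F [-0.6  0.2 -1.2] w 0.6 42.6
xyz [0.0005 0.0001 0.0399] spin -0.003 rows 1.0
```

>>> carry_out(gripper=[0.5, 0.5, 0.5, 0.5, 0.5, 0.5, 0.5, 0.5], xyz=[[0, 0, 0.02], [0, 0, 0.04], [0, 0, 0.045], [0, 0, 0.05], [0, 0, 0.055], [0, 0, 0.058], [0, 0, 0.058], [0, 0, 0.058]], spin=[0, 0, 0, 0, 0, 0, 0, 0])

```text
t: 35.1
tcp_pos: [563.6, -168.8, 111.0]
tool_rot: [3.141, -0.0, -0.002]
ft_force: [-4.4, 1.1, 8.1]
grip_width: 0.602
grasp_force: 43.2
```

Seated at the expected height. I release, retreat and check.

>>> carry_out(gripper=[0.15, 0.15, 0.1, 0.1, 0.1, 0.1, 0.1, 0.1], xyz=[[0, 0, 0], [0, 0, 0], [0, 0, 0], [0, 0, -0.05], [0, 0, -0.15], [0, 0, -0.25], [-0.1, 0, -0.25], [-0.1, 0, -0.25]], spin=[0, 0, 0, 0, 0, 0, 0, 0])

```text
t: 35.9
tcp_pos: [519.8, -169.3, 210.3]
tool_rot: [3.14, 0.002, -0.004]
ft_force: [-0.1, -1.1, -1.1]
grip_width: 0.905
grasp_force: 0.0
```

>>> carry_out(gripper=[0.1, 0.1, 0.1, 0.1, 0.1], xyz=[[0, 0, -0.1], [0, 0, -0.1], [0, 0, -0.1], [0, 0, -0.1], [0, 0, -0.1]], spin=[0, 0, 0, 0, 0])

```text
t: 36.4
tcp_pos: [523.0, -168.6, 248.7]
tool_rot: [-3.141, 0.002, -0.002]
ft_force: [0.6, 1.4, 0.8]
grip_width: 0.906
grasp_force: 0.0
```

```bash
python3 -c "
from h import *
p,W=shot('wrist'); P=cloud(p,W); x,y=rim(p,W,565,-169,109,27.5,5,5)
q=P[np.hypot(P[...,0]-x,P[...,1]-y)<17]; q=q[abs(q[:,2]-108)<12]; A=np.c_[q[:,:2]-q[:,:2].mean(0),np.ones(len(q))]; print(len(q),np.linalg.lstsq(A,q[:,2],rcond=None)[0])
p,W=shot('side'); u,v=px(p,W,[565,-169,90]); a=cv2.resize(p['frame'][v-50:v+50,u-50:u+50,::-1],(390,390)); u,v=px(p,W,[587,144,100]); b=cv2.resize(p['frame'][v-50:v+50,u-50:u+50,::-1],(390,390)); cv2.imwrite('pics/s3.png',np.hstack([a,b]))"
```

```text
rim [ 564.  -168.1] n 190 med err 0.64
1409 [-1.34678347e-03  3.56836958e-03  1.09509019e+02]
```

View pics/s3.png

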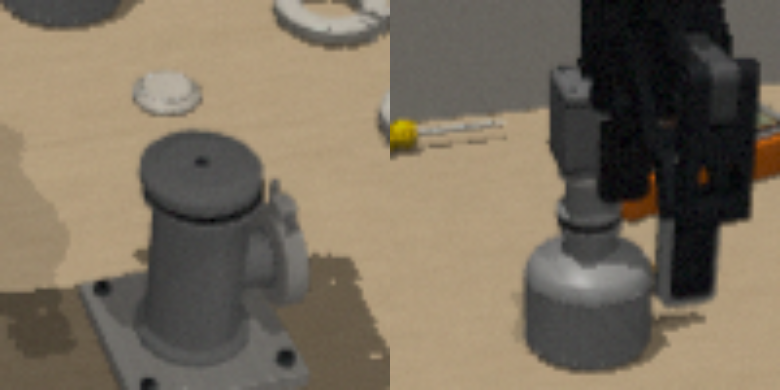

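Both joints sit flat: the blank's top is at 109.5 mm (110 expected, slope under 0.4 %), and in the side view the gauge stands upright on its O-ring line. I hand in.

```bash
python3 -c "
from plant import r
print(r.finish_job())"
```

```text
the job is handed in; nothing more can be done
None
```

I made up both joints and handed the job in at about 36 s: the middle ring and upright gauge head are on the vessel, the largest ring and large blank on the tee. Both sit flat and at the expected heights by my checks, and I left the smallest ring and small blank untouched.

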